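# Light-gap check on the gauge stand

### The arm

A 7-joint arm with a two-finger parallel gripper is mounted at the origin on a cart in front of the work surface, level with it; the furniture and walls round the work are solid. World frame = base frame: x ahead of the robot, y to its left, z up, the work surface at z = 0. Lengths are in m, angles in rad, forces in N, time in s.
With the tool pointing down it reaches from about 0.425 to 0.825 m from the base axis. Payload 3.6 kg.
Tool frame: the origin (TCP) lies where the fingers leave the gripper's body, on its centre line; the fingertips stand 73 mm ahead of it and the grasp point (between the pads) lies 54 mm ahead of it; z points along the fingers, y is the line along which they close (so a half turn about z gives the same grasp; the last joint's range is limited). The gripper opens to 85 mm and grips with 20 to 120 N. Pads are 22 mm wide; open, the fingers measure 114 mm over their backs; the gripper's body (76 mm by 85 mm) begins 54 mm behind the grasp point. The pads swing forward as they close: fully open they stand 13 mm farther back than shut.
Start: joints at [1.321, 0.615, -0.013, 1.423, 0.008, 1.103, -0.04], TCP at [0.144, -0.634, 0.304] pointing down, gripper open.
Joint ranges: [-3.12, 3.12], [-0.3, 2.06], [-1.34, 1.32], [0.26, 2.42], [-1.36, 4.5], [0.01, 1.98], [-2.84, 2.84]. Speed limits (rad/s): [2.79, 2.79, 3.14, 3.14, 3.14, 3.14, 3.14].

### API

Orientations are given as a unit quaternion [x, y, z, w].
In Python, from station import arm, snapshot, camera_info, ticket gives the robot as it stands. Calls block until the motion is done:
- arm.movep(position, orientation): joint-space move of the TCP to a pose.
- arm.line_to(position, velocity=0.15, ori=None): straight line of the TCP; ori=None keeps the orientation; velocity is the mean speed in m/s.
- arm.move_j(angles): joint-space move.
- arm.move_gripper(opening, effort=None): opening from 0.0 (shut) to 1.0 (fully open); effort is the grip in N (None keeps the last); returns when the fingers have stopped.
- arm.pause(seconds).
- arm.ik(position, orientation): joint angles nearest the present ones, or None.
- snapshot(name): name is "scene" or "top"; returns the picture (400x640x3 uint8, blue, green, red); there is no depth.
- camera_info(name): a dict with "fx", "fy", "cx", "cy" (pixels), "R" (3x3) and "t" (3): a world point X has camera coordinates R X + t. Camera axes: x right, y down, z forward; pixel columns grow to the right and rows downward; lengths in m; the calibration is good to about 2 mm. A picture is of the moment at which its call begins. camera_info takes no time and is no camera call.
A pose or a line that the arm cannot do raises arm.MotionError and nothing moves.
- ticket.finish_job(): hands the job in; it is judged then, once.
Readings, each from a call of its own:
- arm.read_time(): time.
- arm.read_joint_positions(): joint angles.
- arm.read_dq(): joint speeds.
- arm.read_effort(): joint torques, N m.
- arm.read_tool_pos(): TCP position.
- arm.read_eef_rot(): TCP orientation.
- arm.read_ft_force(): force on the tool from outside, world axes, zero at the start.
- arm.read_wrist_torque(): the same for the moment, N m.
- arm.read_opening(): opening from 0.0 (shut) to 1.0 (fully open).
- arm.read_finger_force(): force on a finger pad.
Only numpy, scipy, OpenCV 4.12 (cv2) and the standard library are available. Lean on these libraries where they do the work, as an engineer would, in place of code of your own. Each camera call takes 0.05 s, during which the arm holds its last target. There are 200 camera calls.

### The job

Check the square tube offcut on the gauge stand against the light. First push the sprung gauge foot straight down by its black cap until its edge rests on top of the tube, and leave it there (its brake holds it). Then slide the upright handle of the lamp-box shutter to half its travel, against its spring and without running it to its open stop, and finish while still holding it at half travel; do not let go. Leave the tube and the loose things round the stand where they lie.

Things in the scene. Friction and masses are not known exactly. Their poses are not given: they have to be found in the camera images.
- stand: gauge stand fixed to the table, place and yaw vary; dark steel base 220 x 250 x 12 mm. Origin on the table under its centre; x from the gauge to the lamp box (away from the robot at yaw 0), y left, z up. In this frame (mm): foot's axis x -60, y 0; column 22 thick at x -60, y 95, top z 142; grey bridge arm x -75 to -45, y -8 to 112, z 120 to 142; lamp box x 19 to 99, y -90 to 90, top z 105
- half_mark (a point): long steel rib on the lamp box's top just behind the shutter's handle, level with the handle's centre along the slide when the shutter is half open; two short ribs 25 mm to either side mark closed (right, stand's -y) and fully open (left, +y)
- foot (a joint): sprung gauge foot, a plunger down through the bridge arm; value in m grows downward (0 top, 0.055 bottom stop), starts at 0 to 0.02. Its edge is 88 mm minus this above the base's upper face: on the 40 mm tube it reads 0.048. Pushing it down takes 4 to 6 N (brake and rising spring); the brake keeps it where it is left. On the tube the push rises steeply
- foot_cap (a point): centre of the flat top of the foot's round black cap (32 mm across, 14 mm thick), on the foot's axis; push here from above. 211 mm above the table at joint value 0, 163 mm when the edge rests on the tube
- foot_edge (a point): middle of the foot's lower edge (a steel straight-edge 6 mm thick, 80 mm long along the stand's y)
- tube_center (a point): centre of the brown steel square tube offcut, 40 x 120 x 40 mm, lying loose on the base plate under the foot with its length roughly along the stand's y; its top is 20 mm above this point
- shutter (a joint): steel shutter of the lamp box; value in m, 0 = closed (where its spring keeps it), 0.05 = open stop, half travel = 0.025. It slides along the stand's +y as it opens. The spring takes 3.2 N at 0, 7.2 N at half and 11.2 N at the stop, and shuts it when let go
- shutter_grip (a point): point on the shutter's upright steel handle at which to take it, 160 mm above the table and 22 mm below the handle's top; the handle is 12 mm thick along the slide direction (stand's y), 16 mm across it (stand's x), and free from the lamp box's top (z 105 mm) up to z 182 mm. It moves with the shutter
- soapstone: bystander: soapstone stick in its holder, 13 x 100 x 7 mm, loose on the table in front of the stand; origin under its centre
- bolt: bystander: bolt 14 x 56 x 16 mm, loose in front of the stand; origin under its centre
- magnet: bystander: welding magnet 60 x 120 x 18 mm, lying loose to the right of the stand; origin under its centre
- marker: bystander: black marker pen 14 x 132 x 14 mm, lying loose to the left of the stand; origin under its centre
Mind the look-alikes: they are no part of the job. Leave any red or white look-alike of the part that bears tube_center alone.

How it is judged:
By the outcome, as a careful person would: the job done as asked, in the order asked, and still so for the second after the job is handed in, while the arm keeps its last pose, push and grip.
It also fails if it takes over 40 s, if anything falls off the work surface, if the arm or the gripper's body presses on something with over 40 N, if the wrist force passes 120 N, or if a joint passes its speed limit or range.

## Working session

There is one attempt and no reset: what is moved stays moved. The work goes in short steps, each a Python script; the robot and the scene stay as the last script left them, time stands still between calls to the robot, and variables do not carry over. Pictures are saved under pics/ and viewed, at most 10 in all, crops included, and the job is handed in when it is done.

```bash
mkdir -p pics; ls; python3 - <<'E'
from station import *
import cv2
for n in("scene","top"):
    cv2.imwrite(f"pics/{n}0.png",snapshot(n)); c=camera_info(n); print(n,c)
print(arm.read_time(),arm.read_eef_rot())
E
```

```text
pics
scene {'fx': 408.0040854938455, 'fy': 408.0040854938455, 'cx': 314.4044270765288, 'cy': 195.2190503197918, 'R': array([[-0.5847518 , -0.81110915,  0.0129338 ],
       [-0.61521818,  0.43302354, -0.65878464],
       [ 0.52874561, -0.39318261, -0.75222039]]), 't': array([0.33874808, 0.38718804, 0.98348747])}
top {'fx': 476.95278491622867, 'fy': 476.95278491622867, 'cx': 326.70279232792444, 'cy': 210.7138190163634, 'R': array([[-0.02738773, -0.99953542,  0.01337379],
       [-0.9947065 ,  0.025925  , -0.09943272],
       [ 0.09903981, -0.01602623, -0.99495441]]), 't': array([0.04496327, 0.52611831, 1.38246927])}
0.1 [ 9.93742866e-01  1.11685990e-01 -1.45359237e-04 -1.15551569e-03]
```

View pics/scene0.png

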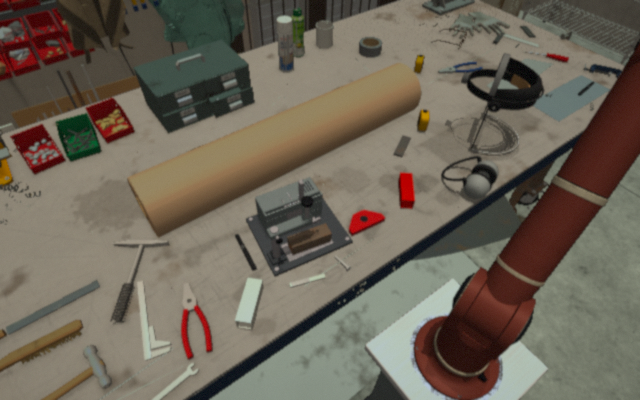

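View pics/top0.png

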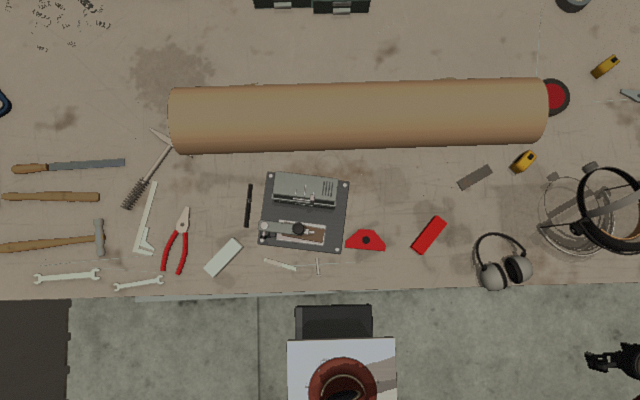

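The stand is at about (305,212) in the top view, with its column on the left and the cap near (298,229). I'll zoom in on both views.

```bash
python3 - <<'E'
import cv2
a=cv2.imread("pics/top0.png")[165:260,250:360]; b=cv2.imread("pics/scene0.png")[170:280,240:360]
cv2.imwrite("pics/tz.png",cv2.resize(a,None,fx=6,fy=6,interpolation=2)); cv2.imwrite("pics/sz.png",cv2.resize(b,None,fx=5,fy=5,interpolation=2))
E
```

```text
(no output)
```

View pics/tz.png

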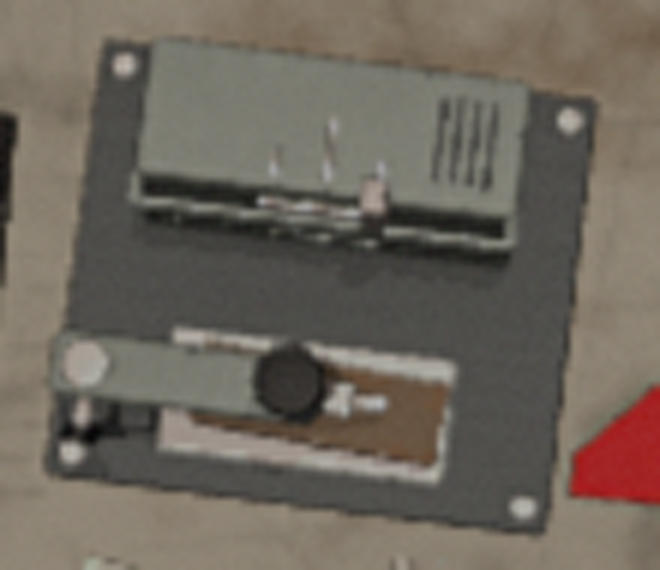

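View pics/sz.png

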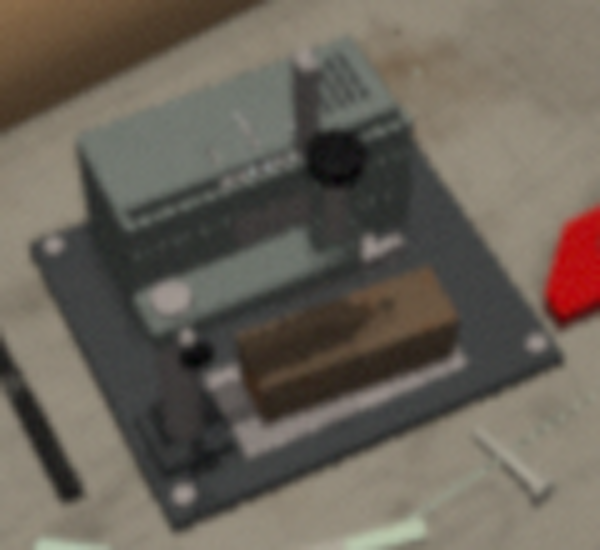

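```bash
cat > h.py <<'E'
import numpy as np
from station import *
from scipy.optimize import least_squares
def proj(n,X):
    c=camera_info(n);p=c["R"]@X+c["t"];return np.array([c["fx"]*p[0]/p[2]+c["cx"],c["fy"]*p[1]/p[2]+c["cy"]])
def S(P,v): # stand->world
    c,s=np.cos(P[2]),np.sin(P[2]);return np.array([P[0]+c*v[0]-s*v[1],P[1]+s*v[0]+c*v[1],v[2]])
T=lambda u,v:np.array([250+(u+.5)/6-.5,165+(v+.5)/6-.5]); C=lambda u,v:np.array([240+(u+.5)/5-.5,170+(v+.5)/5-.5])
E
python3 - <<'E'
from h import *
B=.012
obs=[("top",T(105,40),(.11,.125,B)),("top",T(597,98),(.11,-.125,B)),("top",T(545,535),(-.11,-.125,B)),("top",T(45,475),(-.11,.125,B)),
("scene",C(33,245),(.11,.125,B)),("scene",C(178,530),(-.11,.125,B)),("scene",C(563,362),(-.11,-.125,B)),
("top",T(157,38),(.099,.09,.105)),("top",T(527,84),(.099,-.09,.105)),("scene",C(80,140),(.099,.09,.105)),("scene",C(348,38),(.099,-.09,.105))]
f=lambda p:np.concatenate([proj(n,S(p,v))-o for n,o,v in obs])
r=least_squares(f,[.6,0,0],loss="soft_l1");P=r.x;print(P,f(P).reshape(-1,2).round(1).tolist())
# cap: unknown q
g=lambda q:np.concatenate([proj("top",S(P,(-.06,0,.211-q[0])))-T(290,380),proj("scene",S(P,(-.06,0,.211-q[0])))-C(336,153)])
r=least_squares(g,[.01]);print("q",r.x,r.fun)
# handle top
g=lambda q:np.concatenate([proj("top",S(P,(q[0],q[1],.182)))-T(375,188),proj("scene",S(P,(q[0],q[1],.182)))-C(306,57)])
r=least_squares(g,[.03,0]);print("handle",r.x,r.fun)
for u,v in((275,160),(330,150),(380,170)):
    print("rib",least_squares(lambda q:proj("top",S(P,(q[0],q[1],.107)))-T(u,v),[.03,0]).x)
np.save("P.npy",P)
E
```

```text
[ 0.5237914   0.10043212 -0.14476987] [[-0.6, 0.5], [0.1, 0.7], [0.4, 0.9], [-0.3, 1.0], [-1.2, -0.6], [-0.9, -0.6], [1.0, -1.5], [-1.1, 0.2], [0.9, 0.1], [-1.5, -1.2], [0.7, -1.2]]
q [0.00407031] [-0.13425289  0.92861969  0.22919167 -0.0775454 ]
handle [ 0.03034698 -0.0255673 ] [ 0.02623467  0.59411909 -0.35980026 -0.68118224]
rib [0.04903909 0.0248975 ]
rib [5.67433997e-02 8.05391410e-05]
rib [ 0.05018804 -0.02414601]
```

```bash
cat >> h.py <<'E'
try: P=np.load("P.npy")
except OSError: pass
def quats():
    out=[]
    for k in (0,1):
        a=P[2]/2+k*np.pi/2; out.append([np.cos(a),np.sin(a),0,0])
    return out
E
python3 - <<'E'
from h import *
import time
arm.move_gripper(0.0,60)
p=S(P,(-.06,0,.0)); hp=S(P,(.0303,0,.214))
q0=arm.read_joint_positions()
for q in quats(): print([None if j is None else np.round(j,2).tolist() for j in (arm.ik([*p[:2],.32],q),arm.ik(hp,q))])
Q=min((q for q in quats() if arm.ik([*p[:2],.32],q) is not None and arm.ik(hp,q) is not None),key=lambda q:abs(arm.ik(hp,q)[6]))
np.save("Q.npy",Q)
t=arm.read_tool_pos(); arm.line_to([t[0],t[1],.38])
arm.movep([*p[:2],.36],Q); 
arm.line_to([*p[:2],.073+.222],.12); arm.pause(.2); f0=arm.read_ft_force()[2]
print(arm.read_time(),arm.read_tool_pos(),f0)
z=.215
while z>.157:
    arm.line_to([*p[:2],z+.073],.04); f=arm.read_ft_force()[2]-f0; zt=arm.read_tool_pos()[2]-.073
    print(round(z,4),round(zt,4),np.round(f,1))
    if f>12: break
    z-=.004 if z>.170 else .001
print(arm.read_time(),arm.read_ft_force())
import cv2; cv2.imwrite("pics/s1.png",cv2.resize(snapshot("scene")[150:290,220:380],None,fx=4,fy=4,interpolation=2))
E
```

```text
[[0.08, 0.36, -0.48, 1.87, 0.2, 0.95, -2.21], [-0.13, 0.59, -0.13, 1.79, 0.1, 0.77, -2.02]]
[[0.38, 0.47, -0.96, 1.86, 0.45, 1.04, 0.67], [0.27, 0.7, -0.78, 1.77, 0.61, 0.92, 0.65]]
5.2667 [0.46475013 0.10936156 0.29578024] -0.10397029578164857
0.215 0.2147 -0.5
0.211 0.2107 0.6
0.207 0.2069 0.2
0.203 0.2028 0.5
0.199 0.1988 0.6
0.195 0.1948 -0.1
0.191 0.1908 0.5
0.187 0.1868 -0.2
0.183 0.1828 0.2
0.179 0.1789 1.0
0.175 0.1749 0.0
0.171 0.1709 0.9
0.167 0.1669 1.9
0.166 0.1662 3.8
0.165 0.1652 5.6
0.164 0.1642 5.5
0.163 0.1631 6.2
0.162 0.1627 10.0
0.161 0.1626 16.5
10.0917 [-3.77164686 -3.58922173 16.38044098]
```

View pics/s1.png

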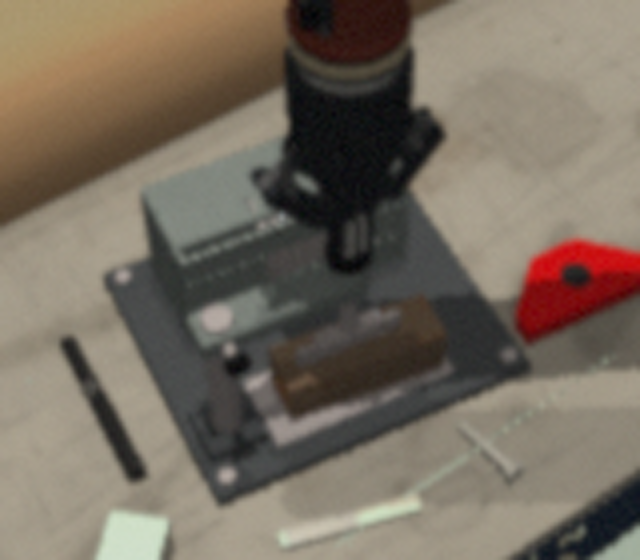

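The foot stopped at tip height 0.163 with a steep force rise, and its edge lies on the brown tube in the picture. Next I lift off, check the foot from the images and go over the handle.

```bash
python3 - <<'E'
from h import *
import cv2
Q=np.load("Q.npy").tolist(); t=arm.read_tool_pos()
arm.line_to([t[0],t[1],.30],.12)
h=S(P,(.0303,-.0253,.30))
arm.line_to(h,.15); arm.move_gripper(.6,60)
a=snapshot("scene");b=snapshot("top")
m=np.hstack([cv2.resize(x[r:r+100,c:c+100],None,fx=4,fy=4,interpolation=2) for x,r,c in((a,170,250),(b,165,255))]); cv2.imwrite("pics/s2.png",m)
for q in(.004,.040,.048): print(q,(proj("scene",S(P,(-.06,0,.211-q)))-[250,170])*4,(proj("top",S(P,(-.06,0,.211-q)))-[255,165])*4+[400,0])
print(arm.read_time(),arm.read_tool_pos()-h,arm.read_eef_rot(),Q)
E
```

```text
0.004 [228.1166928  120.41746866] [571.12449582 255.37437611]
0.04 [228.15356334 156.51694324] [573.69112865 258.74196464]
0.048 [228.16150181 164.28939911] [574.2417457  259.46440988]
12.2583 [-1.81877335e-05 -1.04690409e-05  1.04251530e-05] [ 7.23158329e-02  9.97381782e-01 -3.31906262e-05  2.00592161e-05] [0.07232174268956208, 0.9973813541140344, 0.0, 0.0]
```

View pics/s2.png

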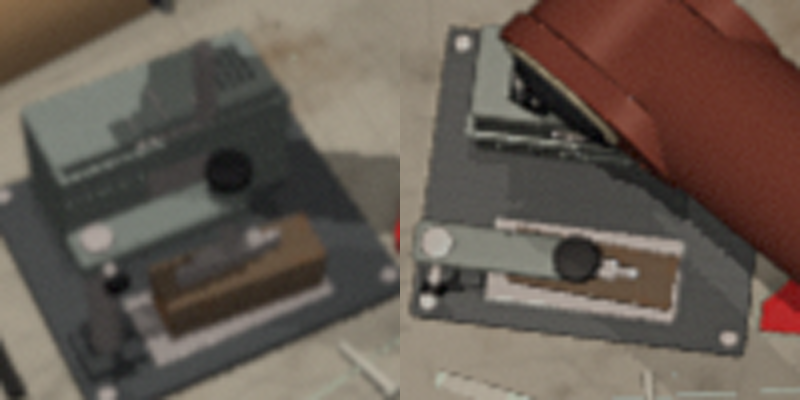

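The cap's top sits at (228,166), where a reading of 0.048 should put it, so the foot is on the tube and holding. Now I take the handle and slide it.

```bash
python3 - <<'E'
from h import *
import cv2
f0=arm.read_ft_force()
arm.line_to(S(P,(.0303,-.0253,.214)),.1); print("down",arm.read_ft_force()-f0)
arm.move_gripper(0.0,70); print("grip",arm.read_opening(),arm.read_finger_force(),arm.read_ft_force()-f0)
for y in(-.012,0):
    arm.line_to(S(P,(.0303,y,.214)),.03); arm.pause(.2); print(y,arm.read_ft_force()-f0,arm.read_opening())
a=snapshot("scene");b=snapshot("top")
m=np.hstack([cv2.resize(x[r:r+80,c:c+80],None,fx=5,fy=5,interpolation=2) for x,r,c in((a,165,250),(b,165,265))]); cv2.imwrite("pics/s3.png",m)
for v in((.0303,0,.182),(.0303,0,.11),(.05,0,.107)): print((proj("scene",S(P,v))-[250,165])*5,(proj("top",S(P,v))-[265,165])*5+[400,0])
print(arm.read_time(),arm.read_tool_pos()-S(P,(.0303,0,.214)))
E
```

```text
down [ 0.48967824 -0.17619107  0.67038825]
grip 0.12856507357897462 68.28392028808594 [-0.17346457 -0.08854784  3.36459575]
-0.012 [-1.68748297 -5.61366238  6.98946255] 0.13110187270182738
0 [-2.10640169 -6.79124492  8.04910364] 0.12745452482120503
[209.73702202  92.19527429] [587.27834599 151.91281438]
[213.35502331 178.67653343] [592.09509552 168.92539242]
[198.69508956 158.73391532] [596.58927114 134.81509461]
15.3417 [ 1.22194742e-05 -2.29453101e-03  5.60050322e-04]
```

View pics/s3.png

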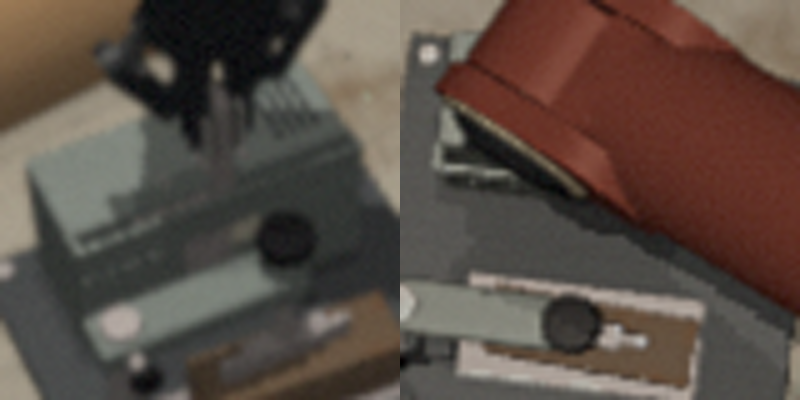

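The arm sags 2.3 mm under the spring. The handle's lower end at about (224,178), against 213 expected, agrees that it is a little short. I'll correct that and look closer.

```bash
python3 - <<'E'
from h import *
import cv2
c=.0023; R=lambda:(lambda d:-np.sin(P[2])*d[0]+np.cos(P[2])*d[1])(arm.read_tool_pos()-S(P,(.0303,0,.214)))
for i in range(3):
    arm.line_to(S(P,(.0303,c,.214)),.02); arm.pause(.3); e=R(); print(c,e,arm.read_ft_force(),arm.read_eef_rot())
    if abs(e)<.0004: break
    c-=e
a=snapshot("scene")
cv2.imwrite("pics/s4.png",cv2.resize(a[170:220,260:320],None,fx=12,fy=12,interpolation=2))
for y in(-.025,-.005,0,.005,.025):
  print(y,*[((proj("scene",S(P,v))-[260,170]+.5)*12).round() for v in((.0303,y,.14),(.0303,y,.107),(.05,y,.107))])
print(arm.read_time())
E
```

```text
0.0023 -0.00014678386598609945 [-1.75968383 -6.00285106  8.20223893] [ 7.34291328e-02  9.97296407e-01 -2.83227843e-03 -1.34590841e-04]
-0.025 [491. 254.] [493. 347.] [457. 292.]
-0.005 [414. 283.] [417. 376.] [382. 320.]
0 [395. 291.] [398. 383.] [363. 327.]
0.005 [375. 298.] [379. 390.] [344. 334.]
0.025 [296. 328.] [302. 420.] [267. 363.]
15.9583
```

View pics/s4.png

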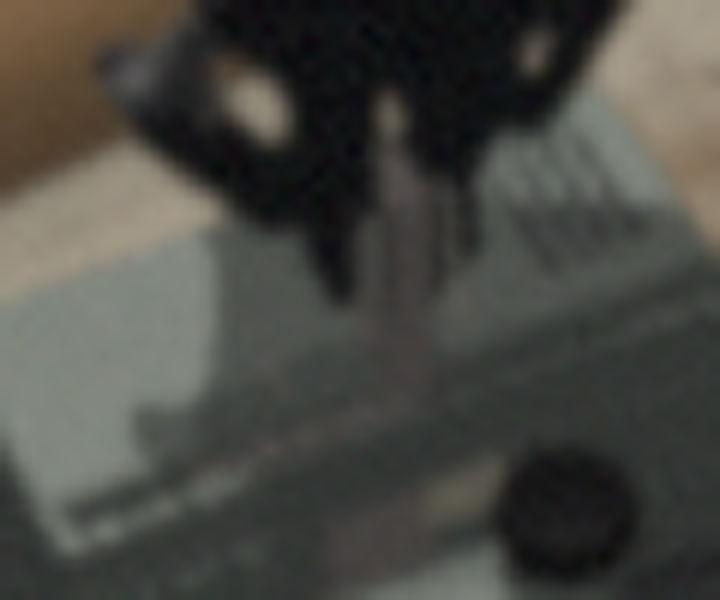

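```bash
python3 - <<'E'
from h import *
print(arm.read_opening(),arm.read_finger_force(),arm.read_tool_pos()-S(P,(.0303,0,.214)),arm.read_time())
print(ticket.finish_job())
E
```

```text
0.12829428160957518 69.0767776966095 [ 0.00031871 -0.00018931  0.00054215] 15.9583
the job is handed in; nothing more can be done
None
```

The job is handed in: the foot's edge rests on the tube at about 0.048, and the arm is still holding the shutter at half travel, within about 1 mm by my camera estimate; it took 16 s of the 40 s allowed.

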